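Shut the salt box and bring it to the front of the spice carousel

ROBOT

A 6-joint arm with a two-finger parallel gripper is mounted at the origin on a cart in front of the work surface, level with it; the furniture and walls round the work are solid. World frame = base frame: x ahead of the robot, y to its left, z up, the work surface at z = 0. Lengths are in m, angles in degrees, forces in N, time in s.
With the tool pointing down it reaches from about 0.4 to 0.825 m from the base axis. Payload 7 kg.
Tool frame: the origin (TCP) lies midway between the tips of the shut fingers; the grasp point (between the pads) lies ctrl.tcp_to_grasp behind it (ctrl.tcp_to_grasp is the distance from the TCP to the grasp point, in m); z points along the fingers, y is the line along which they close (so a half turn about z gives the same grasp; the last joint's range is limited). The gripper opens to 88 mm and grips with 3 to 60 N. Pads are 19 mm wide; open, the fingers measure 130 mm over their backs; the gripper's body (78 mm by 193 mm) begins 47 mm behind the grasp point.
Start: joints at [-47.779, 20.546, 0.682, 0, -70.136, -16.507], TCP at [0.293, -0.608, 0.227] pointing down, gripper open.
Joint ranges: [-176.03, 176.03], [-82.01, 121.73], [-58.28, 71.71], [-173.87, 95.51], [-174.79, -0.11], [-173.66, 173.66]. Speed limits (degrees/s): [136.94, 136.94, 172.46, 180, 180, 180].

INTERFACE

Orientations are given as [roll, pitch, yaw] about the fixed x, y, z axes, in that order (R = Rz(yaw) Ry(pitch) Rx(roll)).
In Python, from plant import ctrl, imaging, close_job gives the robot as it stands.
- The arm moves only by the shell command python3 -m crank 'ROWS'. ROWS is JSON, a list of rows, each a list of 3 entries, a list of its own where there are three numbers: the shift along the world's x, y, z in m, then the turn, a rotation vector about the world's x, y, z in degrees, then the opening, from -1 (shut) to 1 (fully open), so that 0 is half open. A call has 1 to 12 rows; each row shifts and turns the commanded pose from where the row before left it; what a row does not reach is not made up. A row lasts 1/10 s, in which the tool goes at most 50 mm and 8.59 degrees, less where a joint would pass 70% of its speed; a pose out of reach is approached as far as the arm can. A call is refused whole if a number of a shift passes 0.05 or a number of a turn 8.59, either way. A call with a gripper value outside its range is refused whole. The fingers move at their own pace and stop on an object; the grip force is fixed at half the most. Time passes only in rows, so rows that do not move let the fingers close. It gives the time, the measured TCP pose, the force, the opening and the grip force at its end, in the units of the state.
- ctrl.get_obs(): the state, without advancing time (a new reading comes with each control period).
- imaging.snapshot(name): name is "side" or "top"; returns (picture, depth): 480x640x3 uint8, blue, green, red; 480x640 float32, m along the optical axis (not along the pixel's ray), 0 where there is no reading.
- imaging.camera_model(name): a dict with "mtx" (3x3 intrinsics, pixels), "R" (3x3) and "t" (3): a world point X has camera coordinates R X + t. Camera axes: x right, y down, z forward; pixel columns grow to the right and rows downward; lengths in m; the calibration is good to about 2 mm. A picture is of the moment at which its call begins. camera_model takes no time and is no camera call.
- close_job(): hands the job in; it is judged then, once.
The state is a dict: "clock": time; "joint_pos": joint angles; "qvel": joint speeds; "tau": joint torques, N m; "tool_pos": TCP position; "orientation": TCP orientation; "force": force on the tool from outside, world axes, zero at the start; "moment": the same for the moment, N m; "opening": finger opening in m; "gripper_force": force on a finger pad.
Only numpy, scipy, OpenCV 4.12 (cv2) and the standard library are available. Lean on these libraries where they do the work, as an engineer would, in place of code of your own. Each camera call takes 0.05 s, during which the arm holds its last target. There are 200 camera calls.

TASK

On the spice carousel, first press the open hinged lid of the square salt box down until it snaps shut and stays shut. Then take the carousel by the bar handle on top of its post, turn it until the salt box stands in line with the fixed pointer at the front of the plinth, and finish while still gripping the handle, holding the carousel still there. Leave the kitchen timer and the tin that stand beside it where they are.

Things in the scene. Friction and masses are not known exactly. Their poses are not given: they have to be found in the camera images.
- plinth: Fixed dark wooden disc under the spice carousel, 240 mm across, 12 mm high. Origin: centre of its underside, on the carousel's vertical axis. Its own -x axis points to its front, where a small steel pointer (a 14 mm square stud set cornerwise, 16 mm high) stands on the rim, 121 mm from the axis. The front looks roughly towards the robot.
- front_mark (a point): Point fixed on the plinth, 95 mm from the axis towards the pointer (14 mm above the worktop), straight above which the middle of the salt box's front face must stand.
- carousel (a joint): Angle of the carousel on the plinth (rad), counterclockwise seen from above positive; 0 (or a full turn) when the salt box is exactly at the pointer. It turns either way by more than a full turn from any start, with light friction (0.04 N m), and stays where it is left.
- box_front (a point): Middle of the outer (front) face of the salt box, 72 mm above the worktop and 95 mm from the carousel's axis; it goes round with the carousel. The salt box is a white square-cornered box, 60 mm (radially) by 50 mm, 95 mm high, fixed on the turntable, between 35 and 95 mm from the axis; its walls' top edge is 117 mm above the worktop.
- lid (a joint): Angle of the salt box's lid (rad): 0 shut, 0.85 fully open. Hinged on the box's inner edge, 35 mm from the carousel's axis and 117 mm above the worktop; opens upward towards the post. A light spring (0.01 to 0.05 N m) lifts it. A sprung catch on the box's front resists from about 0.17 to 0.07 rad (3 to 8 N on the tab); past that it snaps over and keeps the lid shut.
- lid_front (a point): Point on the upper face of the lid, 55 mm from its hinge, on its middle line; it moves with the lid. The lid is 60 by 50 mm and 8 mm thick with a tab that reaches 71 mm from the hinge; when shut its upper face is level, 125 mm above the worktop, and this point is 90 mm from the carousel's axis.
- handle: Turning handle: a wooden bar 60 mm long, 14 mm thick and 28 mm high, fixed across the top of the carousel's steel post (14 mm across) and centred on the axis. It turns with the carousel. Origin: centre of the bar's underside, 157 mm above the worktop; the bar's top is at 185 mm. Its x axis lies along the bar; -x points over the salt box, and the 14 mm thickness is along y.
- handle_grip (a point): Centre of the handle bar, 172 mm above the worktop, on the carousel's axis; axes as the handle's.
- timer: Round kitchen timer with a winding ridge, 65 mm across, 58 mm high, standing loose on the right of the carousel. Origin: centre of its underside. To be left alone.
- tin: Round food tin, 86 mm across, 40 mm high, standing loose on the left of the carousel. Origin: centre of its underside. To be left alone.
- turntable_top (a point): Centre of the turntable's top, 22 mm above the worktop. The turntable is a pale wooden disc 220 mm across with a low steel rim. Fixed on it, a quarter turn apart round the post: salt box, round spice jar (45 mm across, top at 128 mm), white cup (across from the salt box, 62 mm, top at 109 mm), second spice jar. These jars and the cup turn with it and cannot be taken off.

How it is judged (in metres and radians):
On the way, in this order (a step that is already met when the one before it is completed fails the run):
1. the lid of the salt box is pressed shut (value of joint lid below 0.05 rad), for 0.2 s.
2. the carousel, held by its handle, has brought the salt box to the pointer (horizontal distance between box_front and front_mark below 0.014 m and contact force between the fingers and handle above 1 N and value of joint lid below 0.05 rad), for 0.2 s.
At the end, for the whole second after the job is handed in: The lid is shut (under 0.05 rad), the middle of the salt box's front is within 14 mm (about 8 degrees) of the line to the pointer, the carousel stands still (under 0.05 rad/s), and the fingers still hold the handle with more than 1 N (all of step 2 and velocity of joint carousel between -0.05 and 0.05 rad/s); the arm keeps its last pose, push and grip.
It fails at once if the timer or tin is pushed more than 30 mm or tipped over (distance of any of timer, tin from where it was at the start of the episode above 0.03 m or angle between any of timer, tin's own z axis and vertical above 0.5 rad).
It also fails if it takes over 64 s, if anything falls off the work surface, if the arm or the gripper's body presses on something with over 40 N, if the wrist force passes 120 N, or if a joint passes its speed limit or range.

## Working session

There is one attempt and no reset: what is moved stays moved. The work goes in short steps, Python scripts to look and compute and a shell command to move; the robot and the scene stay as the last step left them, time stands still between calls to the robot, and variables do not carry over. Pictures are saved under pics/ and viewed, at most 10 in all, crops included, and the job is handed in when it is done.

```bash
ls; mkdir -p pics; python3 - <<'E'
from plant import ctrl, imaging
import cv2, numpy as np
o=ctrl.get_obs(); print(o, ctrl.tcp_to_grasp)
for n in("top","side"):
    p,d=imaging.snapshot(n); cv2.imwrite(f"pics/{n}0.png",p); np.savez(f"{n}0.npz",p=p,d=d)
    c=imaging.camera_model(n); print(n,c["mtx"].tolist(),(-c["R"].T@c["t"]).round(3),c["R"].round(3).tolist())
E
```

```text
pics
{'clock': 0.0, 'joint_pos': array([-4.77803899e+01,  2.05903594e+01,  6.34432910e-01, -2.17995886e-02,
       -7.01367001e+01, -1.65067861e+01]), 'qvel': array([ 0.0477245 , -0.06407255,  0.10906311, -0.04951847,  0.06362757,
       -0.08314512]), 'tau': array([ 1.93058106e-03, -5.82721531e+01,  2.93064827e+01,  6.99710637e+00,
        7.12580950e-03, -1.54967652e-04]), 'tool_pos': array([ 0.29262394, -0.60772369,  0.22563456]), 'orientation': array([ 1.79905368e+02, -6.67211008e-03, -1.54294594e+02]), 'force': array([-0.35767531, -0.59872303, -0.54459446]), 'moment': array([ 0.0221599 , -0.04180435,  0.00064514]), 'gripper_force': 0.0, 'opening': 0.08773191211004312} 0.0188
top [[512.2239827600474, 0.0, 314.418340235339], [0.0, 512.2239827600474, 243.13885457606344], [0.0, 0.0, 1.0]] [0.355 0.108 1.203] [[0.049, -0.999, 0.004], [-0.973, -0.048, -0.226], [0.225, 0.007, -0.974]]
side [[470.17058887392363, 0.0, 315.94144591742923], [0.0, 470.17058887392363, 243.42384588057354], [0.0, 0.0, 1.0]] [ 1.016 -0.118  0.96 ] [[0.521, 0.854, -0.008], [0.738, -0.455, -0.498], [-0.429, 0.254, -0.867]]
```

View pics/top0.png

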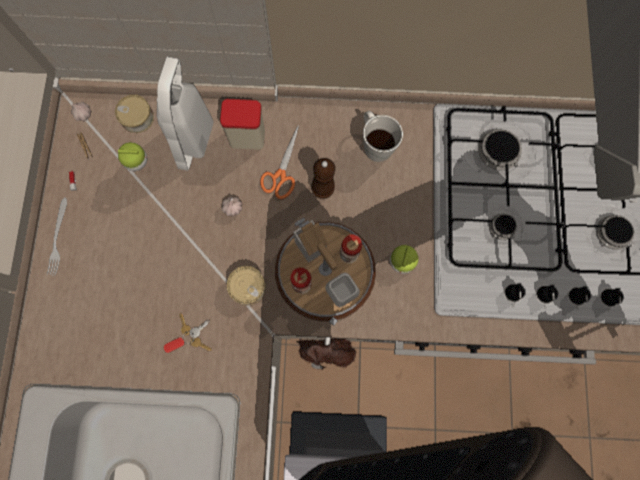

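View pics/side0.png

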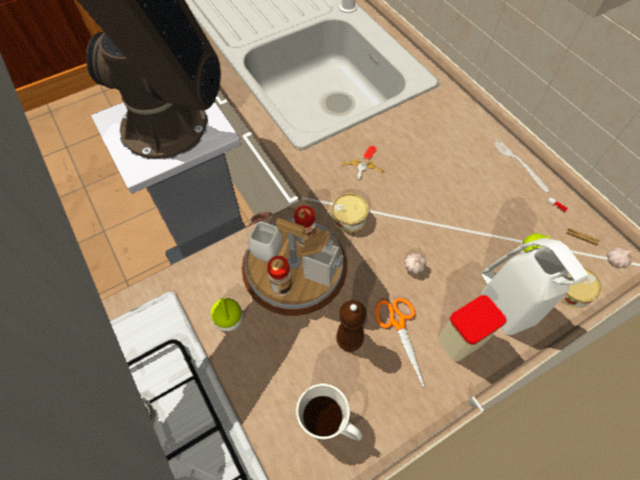

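The top view shows the carousel at about (326,270), with the pointer near (333,320), the tin at (244,285) and the green timer at (404,259). The side view has the carousel at about (295,265). I'll zoom in on both.

```bash
python3 - <<'E'
import cv2, numpy as np
a=cv2.imread("pics/top0.png")[205:335,265:395]; b=cv2.imread("pics/side0.png")[195:325,235:365]
cv2.imwrite("pics/crop0.png",np.hstack([cv2.resize(a,(400,400),interpolation=3),cv2.resize(b,(400,400),interpolation=3)]))
E
```

```text
(no output)
```

View pics/crop0.png

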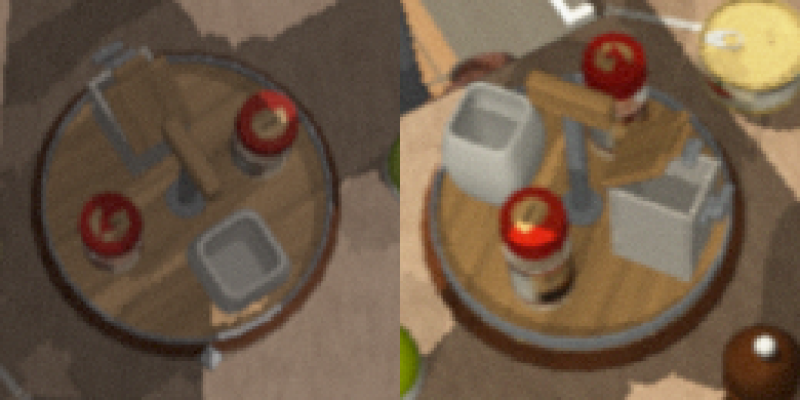

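The top crop shows the salt box at upper left, on the far side from the robot, with its wooden lid open. The red jars are at crop (267,122) and (111,228), the handle runs from (170,120) to (210,190), and the pointer is at (210,357), full-image about (333,321). Next I'll measure the axis, the box direction and the pointer.

```bash
cat > h.py <<'E'
import cv2, numpy as np
from plant import ctrl, imaging
def ray(n,u,v,z):
    c=imaging.camera_model(n); R=c["R"]; o=-R.T@c["t"]
    d=R.T@np.linalg.solve(c["mtx"],[u,v,1]); return o+d*(z-o[2])/d[2]
def pt(n,u,v,dep):
    c=imaging.camera_model(n); return c["R"].T@(np.linalg.solve(c["mtx"],[u,v,1])*dep-c["t"])
def cloud(n,D):
    c=imaging.camera_model(n); v,u=np.mgrid[:480,:640]
    P=np.linalg.inv(c["mtx"])@np.stack([u.ravel(),v.ravel(),np.ones(u.size)])*D.ravel()
    X=(c["R"].T@(P-c["t"][:,None])).T; X[D.ravel()==0]=np.nan; return X.reshape(480,640,3)
def jars(n,p,D,near):
    h=cv2.cvtColor(p,cv2.COLOR_BGR2HSV); X=cloud(n,D)
    m=(((h[...,0]<8)|(h[...,0]>170))&(h[...,1]>140)&(h[...,2]>50)&(X[...,2]>.115)&(X[...,2]<.15)&(np.hypot(X[...,0]-near[0],X[...,1]-near[1])<.12)).astype(np.uint8)
    m=cv2.morphologyEx(m,cv2.MORPH_CLOSE,np.ones((5,5)))
    k,_,s,c=cv2.connectedComponentsWithStats(m)
    return [(s[i,4],c[i].round(1),ray(n,*c[i],.127)[:2].round(4)) for i in range(1,k) if s[i,4]>30]
E
python3 - <<'E'
from h import *
for n,ax in(("top",(326,270)),("side",(295,262))):
    z=np.load(n+"0.npz"); p,D=z["p"],z["d"]; X=cloud(n,D)
    c=ray(n,*ax,.03); print(n,c.round(3))
    for j in jars(n,p,D,c): print(j)
    # handle bar points by height
    r=np.hypot(X[...,0]-c[0],X[...,1]-c[1])
    m=(X[...,2]>.178)&(X[...,2]<.195)&(r<.06); q=X[m]
    print("bar",len(q),q.mean(0).round(4),q.min(0).round(3),q.max(0).round(3),np.linalg.svd(q[:,:2]-q[:,:2].mean(0))[2][0].round(3))
    m=(X[...,2]>.03)&(r<.13); print("maxz",np.nanmax(X[m][:,2]))
    if n=="top":
        print(X[318:325,330:337,2].round(3)); print(ray(n,333.2,320.5,.02),ray(n,404,259,.058),ray(n,244,284,.04))
    h=cv2.cvtColor(p,cv2.COLOR_BGR2HSV)
    for nm,lo,hi,zz in(("green",(30,120,60),(50,255,255),(.04,.07)),("yellow",(18,60,80),(30,255,255),(.03,.045))):
        m=(cv2.inRange(h,lo,hi)>0)&(X[...,2]>zz[0])&(X[...,2]<zz[1])&(r<.3)
        q=X[m]; print(nm,len(q),np.median(q,0).round(3) if len(q) else "")
E
```

```text
top [0.564 0.086 0.03 ]
(np.int32(232), array([351.2, 244.6]), array([0.605 , 0.0364]))
(np.int32(302), array([299.9, 277.6]), array([0.5277, 0.1428]))
bar 198 [0.5665 0.0889 0.1836] [0.541 0.069 0.178] [0.592 0.11  0.19 ] [-0.807 -0.591]
maxz 0.18968632734366322
[[ 0.01   0.011  0.012  0.016  0.01   0.012  0.014]
 [ 0.013  0.015  0.015  0.019  0.016  0.014  0.01 ]
 [ 0.014  0.016  0.02   0.016  0.012  0.016    nan]
 [ 0.014  0.016  0.013  0.018  0.016  0.016  0.015]
 [ 0.017  0.012  0.013  0.015  0.014  0.012  0.015]
 [ 0.007  0.016  0.015  0.009  0.016  0.011 -0.001]
 [-0.002 -0.001  0.015  0.02   0.013 -0.002 -0.   ]]
[0.44941685 0.06469489 0.02      ] [ 0.59323802 -0.08948903  0.058     ] [0.52051456 0.27254179 0.04      ]
green 501 [ 0.598 -0.092  0.049]
yellow 1060 [0.522 0.271 0.036]
side [0.572 0.089 0.03 ]
(np.int32(339), array([303.9, 215.4]), array([0.5316, 0.1394]))
(np.int32(280), array([278.3, 267.8]), array([0.612 , 0.0327]))
bar 210 [0.5686 0.0859 0.184 ] [0.542 0.066 0.178] [0.594 0.107 0.19 ] [0.805 0.593]
maxz 0.18962928304987683
green 608 [ 0.605 -0.097  0.05 ]
yellow 922 [0.523 0.267 0.037]
```

Two views agree on the following:
- **Axis:** about (0.5675, 0.088).
- **Box direction:** 36.2°, consistent between the bar and the jar line.
- **Pointer direction:** about 191°, so the carousel needs about +155°.

Next I move to above the lid with the fingers shut and the tool's y axis tangential to the carousel.

```bash
python3 -m crank '[[[0.011,0.042,0.002],[0,0,0.9],-1],[[0.011,0.042,0.002],[0,0,0.9],-1],[[0.011,0.042,0.002],[0,0,0.9],-1],[[0.011,0.042,0.002],[0,0,0.9],-1],[[0.011,0.042,0.002],[0,0,0.9],-1],[[0.011,0.042,0.002],[0,0,0.9],-1],[[0.011,0.042,0.002],[0,0,0.9],-1],[[0.011,0.042,0.002],[0,0,0.9],-1],[[0.011,0.042,0.002],[0,0,0.9],-1],[[0.011,0.042,0.002],[0,0,0.9],-1],[[0.011,0.042,0.002],[0,0,0.9],-1],[[0.011,0.042,0.002],[0,0,0.6],-1]]'
python3 -m crank '[[[0.025,0.029,0],[0,0,0],-1],[[0.025,0.029,0],[0,0,0],-1],[[0.025,0.029,0],[0,0,0],-1],[[0.025,0.029,0],[0,0,0],-1],[[0.025,0.029,0],[0,0,0],-1],[[0.025,0.029,0],[0,0,0],-1],[[0.025,0.029,0],[0,0,0],-1],[[0.024,0.030,0],[0,0,0],-1],[[0,0,0],[0,0,0],-1],[[0,0,0],[0,0,0],-1]]'
python3 -c "
from plant import ctrl;o=ctrl.get_obs();print(o['joint_pos'].round(1),o['tool_pos'],o['force'])"
```

```text
clock: 1.3
tool_pos: [0.4247, -0.1024, 0.2507]
orientation: [-180.0, 0.0, -143.7]
force: [2.0, -1.0, -0.1]
opening: 0.0012
gripper_force: 0.0
clock: 2.3
tool_pos: [0.6237, 0.1294, 0.2492]
orientation: [180.0, -0.1, -143.7]
force: [-0.5, -0.9, -0.3]
opening: 0.0004
gripper_force: 0.0
[ 29.2  16.3  -2.4  -0.  -71.4 -83. ] [0.62370549 0.12944657 0.2491969 ] [-0.52278685 -0.88210496 -0.32272019]
```

```bash
python3 -m crank '[[[0,0,-0.02],[0,0,0],-1],[[0,0,-0.02],[0,0,0],-1],[[0,0,-0.02],[0,0,0],-1],[[0.002,0.0015,-0.01],[0,0,0],-1],[[0.002,0.0015,-0.01],[0,0,0],-1],[[0.002,0.0015,-0.01],[0,0,0],-1],[[0.002,0.0015,-0.01],[0,0,0],-1],[[0.002,0.0015,-0.01],[0,0,0],-1],[[0.002,0.0015,-0.008],[0,0,0],-1]]'
python3 -m crank '[[[0,0,-0.002],[0,0,0],-1],[[0,0,-0.002],[0,0,0],-1],[[0,0,0],[0,0,0],-1]]'
python3 -m crank '[[[0,0,-0.002],[0,0,0],-1],[[0,0,-0.001],[0,0,0],-1],[[0,0,0],[0,0,0],-1]]'
```

```text
clock: 3.2
tool_pos: [0.6359, 0.1378, 0.1318]
orientation: [-180.0, -0.0, -143.8]
force: [-2.2, -1.7, 5.0]
opening: 0.0004
gripper_force: 2.4
clock: 3.5
tool_pos: [0.6358, 0.1379, 0.1285]
orientation: [180.0, -0.0, -143.8]
force: [0.8, -0.9, -0.1]
opening: 0.0003
gripper_force: 0.1
clock: 3.8
tool_pos: [0.6356, 0.1377, 0.1254]
orientation: [180.0, -0.0, -143.8]
force: [0.3, -0.2, 0.9]
opening: 0.0005
gripper_force: 0.3
```

```bash
python3 -m crank '[[[0,0,-0.001],[0,0,0],-1],[[0,0,-0.001],[0,0,0],-1],[[0,0,-0.001],[0,0,0],-1],[[0,0,0],[0,0,0],-1],[[0,0,0],[0,0,0],-1]]'
```

```text
clock: 4.3
tool_pos: [0.6361, 0.1375, 0.1237]
orientation: [-180.0, 0.0, -143.8]
force: [-2.9, -0.6, 8.8]
opening: 0.0005
gripper_force: 4.2
```

```bash
python3 -m crank '[[[0,0,0.01],[0,0,0],-1],[[0,0,0.03],[0,0,0],-1],[[0,0,0.045],[0,0,0],-1],[[0,0,0.04],[0,0,0],-1],[[-0.04,-0.04,0.01],[0,0,0],1],[[-0.04,-0.04,0],[0,0,0],1],[[-0.04,-0.04,0],[0,0,0],1],[[-0.04,-0.04,0],[0,0,0],1],[[-0.02,-0.04,0],[0,0,0],1],[[0,-0.04,0],[0,0,0],1],[[0,0,0],[0,0,0],1]]'
python3 - <<'E'
from h import *
ims=[]
for n in("top","side"):
    p,D=imaging.snapshot(n); X=cloud(n,D); c=(.5675,.0878)
    for j in jars(n,p,D,c): print(n,j)
    r=np.hypot(X[...,0]-c[0],X[...,1]-c[1])
    q=X[(X[...,2]>.178)&(X[...,2]<.195)&(r<.04)]
    print("bar",len(q),q.mean(0).round(4),np.linalg.svd(q[:,:2]-q[:,:2].mean(0))[2][0].round(3))
    s=(np.array([cv2.projectPoints(np.array([[*c,.08]]),cv2.Rodrigues(imaging.camera_model(n)["R"])[0],imaging.camera_model(n)["t"],imaging.camera_model(n)["mtx"],None)[0].ravel()])[0]).astype(int)
    ims.append(cv2.resize(p[s[1]-65:s[1]+65,s[0]-65:s[0]+65],(400,400),interpolation=3))
    # lid top heights
    rad=(X[...,0]-c[0])*.807+(X[...,1]-c[1])*.591; tan=-(X[...,0]-c[0])*.591+(X[...,1]-c[1])*.807
    q=X[(rad>.045)&(rad<.09)&(abs(tan)<.02)&(X[...,2]<.2)]; print("lid z",len(q),np.percentile(q[:,2],[10,50,90]).round(4) if len(q) else "")
cv2.imwrite("pics/crop1.png",np.hstack(ims))
E
```

```text
clock: 5.4
tool_pos: [0.4737, -0.0862, 0.257]
orientation: [-180.0, 0.0, -144.0]
force: [-0.3, 0.5, -0.3]
opening: 0.0508
gripper_force: 0.0
top (np.int32(105), array([350.1, 239.2]), array([0.6168, 0.0392]))
bar 44 [0.5855 0.1015 0.1834] [0.176 0.984]
lid z 372 [0.1219 0.1245 0.1271]
side (np.int32(340), array([304. , 215.3]), array([0.5317, 0.1398]))
side (np.int32(281), array([278.2, 267.7]), array([0.6116, 0.0327]))
bar 209 [0.5687 0.0863 0.1839] [0.805 0.593]
lid z 380 [0.1236 0.1255 0.1274]
```

View pics/crop1.png

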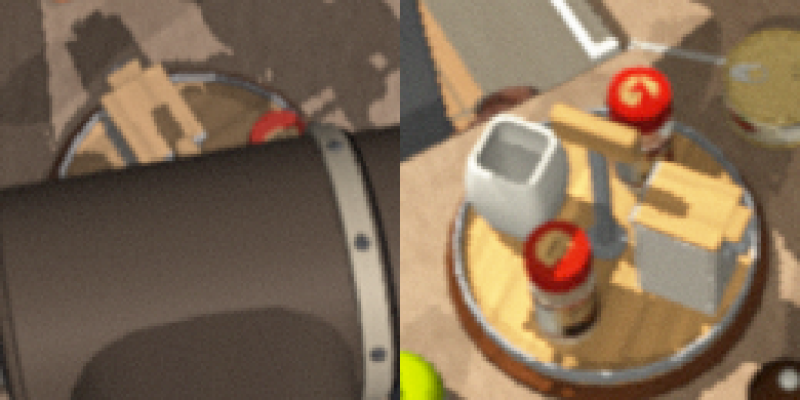

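The lid is shut and level, with its upper face at z ≈ 0.125 at crop (690,205) in the side view. The carousel has not moved, with the bar still at 36.3°. Now I go over the handle with the gripper open.

```bash
python3 -m crank '[[[0.016,0.029,0],[0,0,0],1],[[0.016,0.029,0],[0,0,0],1],[[0.016,0.029,0],[0,0,0],1],[[0.016,0.029,0],[0,0,0],1],[[0.016,0.029,0],[0,0,0],1],[[0.0145,0.0285,0],[0,0,0.2],1],[[0,0,0],[0,0,0],1],[[0,0,0],[0,0,0],1]]'
```

```text
clock: 6.3
tool_pos: [0.5693, 0.0922, 0.2554]
orientation: [180.0, -0.1, -143.4]
force: [0.3, 0.4, 0.6]
opening: 0.0875
gripper_force: 0.0
```

```bash
python3 -m crank '[[[-0.001,-0.005,-0.01],[0,0,-0.3],1],[[0,0,-0.02],[0,0,0],1],[[0,0,-0.02],[0,0,0],1],[[0,0,-0.02],[0,0,0],1],[[0,0,-0.02],[0,0,0],1],[[0,0,-0.01],[0,0,0],1],[[0,0,0],[0,0,0],1],[[0,0,0],[0,0,0],-1],[[0,0,0],[0,0,0],-1],[[0,0,0],[0,0,0],-1],[[0,0,0],[0,0,0],-1],[[0,0,0],[0,0,0],-1]]'
python3 -m crank '[[[0,0,0],[0,0,0],-1],[[0,0,0],[0,0,0],-1]]'
python3 -c "
from plant import ctrl;o=ctrl.get_obs();print(o['joint_pos'].round(1),o['moment'])"
```

```text
clock: 7.5
tool_pos: [0.5686, 0.0856, 0.1566]
orientation: [-180.0, 0.0, -143.9]
force: [0.0, -0.0, -0.9]
opening: 0.0533
gripper_force: 0.0
clock: 7.7
tool_pos: [0.5685, 0.0855, 0.1563]
orientation: [-180.0, 0.0, -143.9]
force: [-0.0, 0.6, 0.8]
opening: 0.0372
gripper_force: 0.0
[ 28.   14.4 -17.8   0.  -57.8 -81.9] [ 0.01305285  0.00240529 -0.04337339]
```

```bash
python3 -m crank '[[[0,0,0],[0,0,0],-1],[[0,0,0],[0,0,0],-1],[[0,0,0],[0,0,0],-1],[[0,0,0],[0,0,0],-1],[[0,0,0],[0,0,0],-1],[[0,0,0],[0,0,0],-1]]'
python3 -c "
from plant import ctrl;o=ctrl.get_obs();print(o['joint_pos'].round(1),o['moment'])"
```

```text
clock: 8.3
tool_pos: [0.5664, 0.0882, 0.1562]
orientation: [179.7, -0.0, -143.9]
force: [-12.2, 15.1, 7.8]
opening: 0.0142
gripper_force: 30.0
[ 28.2  14.3 -17.8  -0.3 -57.9 -81.9] [ 5.32116655  4.6834092  -0.01205958]
```

```bash
python3 -m crank '[[[-0.002,0.0027,0],[0,0,0],-1],[[0,0,0],[0,0,0],-1],[[0,0,0],[0,0,0],-1]]'
python3 -m crank '[[[0,0,0],[0,0,4],-1],[[0,0,0],[0,0,6],-1],[[0,0,0],[0,0,6],-1],[[0,0,0],[0,0,6],-1],[[0,0,0],[0,0,6],-1],[[0,0,0],[0,0,2],-1],[[0,0,0],[0,0,0],-1]]'
```

```text
clock: 8.6
tool_pos: [0.5663, 0.0883, 0.1562]
orientation: [180.0, -0.0, -143.9]
force: [-0.3, 2.1, 0.1]
opening: 0.0137
gripper_force: 30.0
clock: 9.3
tool_pos: [0.5667, 0.0879, 0.1562]
orientation: [-180.0, -0.0, -113.9]
force: [2.1, -0.4, -1.4]
opening: 0.0138
gripper_force: 30.0
```

```bash
python3 -m crank '[[[0,0,0],[0,0,4],-1],[[0,0,0],[0,0,6],-1],[[0,0,0],[0,0,6],-1],[[0,0,0],[0,0,6],-1],[[0,0,0],[0,0,6],-1],[[0,0,0],[0,0,6],-1],[[0,0,0],[0,0,6],-1],[[0,0,0],[0,0,6],-1],[[0,0,0],[0,0,6],-1],[[0,0,0],[0,0,6],-1],[[0,0,0],[0,0,2],-1],[[0,0,0],[0,0,0],-1]]'
python3 -m crank '[[[0,0,0],[0,0,4],-1],[[0,0,0],[0,0,6],-1],[[0,0,0],[0,0,6],-1],[[0,0,0],[0,0,6],-1],[[0,0,0],[0,0,6],-1],[[0,0,0],[0,0,6],-1],[[0,0,0],[0,0,6],-1],[[0,0,0],[0,0,6],-1],[[0,0,0],[0,0,6],-1],[[0,0,0],[0,0,2],-1],[[0,0,0],[0,0,0],-1],[[0,0,0],[0,0,0],-1]]'
python3 - <<'E'
from h import *
print(ctrl.get_obs()['joint_pos'].round(1))
ims=[]
for n in("top","side"):
    p,D=imaging.snapshot(n); X=cloud(n,D); c=(.567,.0878)
    for j in jars(n,p,D,c): print(n,j, np.degrees(np.arctan2(*(j[2]-c)[::-1])))
    cam=imaging.camera_model(n)
    s=cv2.projectPoints(np.array([[c[0],c[1],.08]]),cv2.Rodrigues(cam["R"])[0],cam["t"],cam["mtx"],None)[0].ravel().astype(int)
    ims.append(cv2.resize(p[s[1]-65:s[1]+65,s[0]-65:s[0]+65],(400,400),interpolation=3))
cv2.imwrite("pics/crop2.png",np.hstack(ims))
E
```

```text
clock: 10.5
tool_pos: [0.5677, 0.088, 0.1562]
orientation: [-179.9, -0.1, -53.9]
force: [6.2, -1.7, -5.2]
opening: 0.0137
gripper_force: 30.0
clock: 11.7
tool_pos: [0.5682, 0.0888, 0.1562]
orientation: [-179.9, -0.2, 0.0]
force: [7.4, 2.5, -5.8]
opening: 0.0142
gripper_force: 30.0
[ 28.4  14.3 -17.9   0.  -57.6  61.6]
top (np.int32(47), array([356.4, 254.8]), array([0.5831, 0.0244])) -75.75131486745117
top (np.int32(77), array([355.9, 269.1]), array([0.5518, 0.0247])) -103.54380307914059
top (np.int32(69), array([295.7, 266.6]), array([0.551 , 0.1532])) 103.74729025730053
side (np.int32(234), array([318.3, 227.2]), array([0.5728, 0.1501])) 84.68121349667315
side (np.int32(319), array([262.9, 255.6]), array([0.5716, 0.0197])) -86.13567062098863
```

View pics/crop2.png

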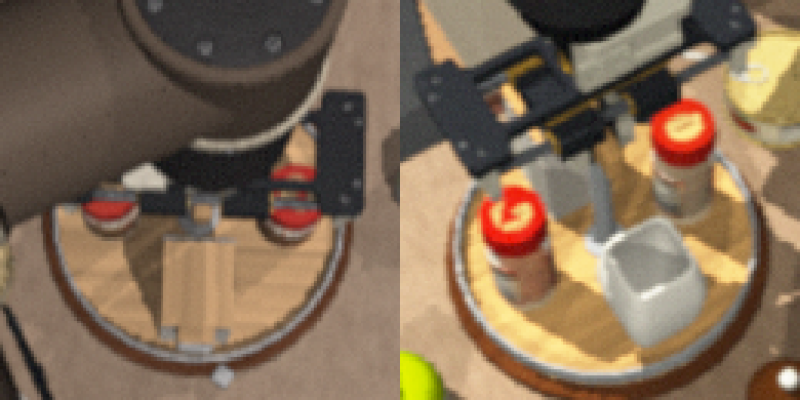

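The side view shows the two jars left and right of the post, and the top view shows the shut lid straight towards the robot at crop (197,350). The pointer is at (222,377), so about 11° more counterclockwise is needed.

```bash
python3 -m crank '[[[-0.001,0,0],[0,0,3],-1],[[0,0,0],[0,0,4],-1],[[0,0,0],[0,0,3],-1],[[0,0,0],[0,0,1],-1],[[0,0,0],[0,0,0],-1],[[0,0,0],[0,0,0],-1],[[0,0,0],[0,0,0],-1]]'
python3 - <<'E'
from h import *
p,D=imaging.snapshot("top"); c=np.array((.567,.088)); X=cloud("top",D)
# lid upper face: points at z .120-.130 in front half
m=(X[...,2]>.118)&(X[...,2]<.132)&(np.hypot(X[...,0]-c[0],X[...,1]-c[1])<.11)&(X[...,0]<.54)&(abs(X[...,1]-.075)<.045)
q=X[m]; print("lid",len(q),q.mean(0).round(4),np.degrees(np.arctan2(*(q[:,:2].mean(0)-c)[::-1]))%360)
cam=imaging.camera_model("top")
s=cv2.projectPoints(np.array([[c[0]-.03,c[1],.08]]),cv2.Rodrigues(cam["R"])[0],cam["t"],cam["mtx"],None)[0].ravel().astype(int)
print(s); cv2.imwrite("pics/crop3.png",cv2.resize(p[s[1]-65:s[1]+65,s[0]-65:s[0]+65],(520,520),interpolation=3))
E
```

```text
clock: 12.5
tool_pos: [0.5681, 0.089, 0.1562]
orientation: [-180.0, -0.3, 11.0]
force: [11.2, 0.9, -9.2]
opening: 0.0139
gripper_force: 30.0
lid 756 [0.5008 0.0757 0.1242] 190.56940231063825
[325 278]
```

View pics/crop3.png

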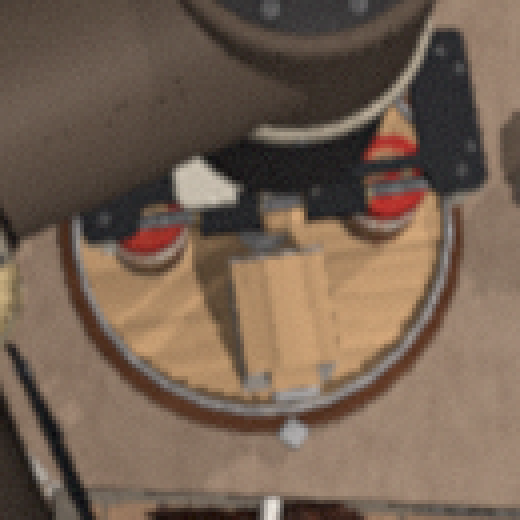

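The lid tab at crop (297,395) lines up with the pointer at (292,433). The measured lid direction is 190.6° against the pointer's 191.1°, and the lid is level and shut. I'll settle briefly, then hand in.

```bash
python3 -m crank '[[[0,0,0],[0,0,0],-1],[[0,0,0],[0,0,0],-1],[[0,0,0],[0,0,0],-1],[[0,0,0],[0,0,0],-1],[[0,0,0],[0,0,0],-1]]' && python3 -c "
from plant import close_job;print(close_job())"
```

```text
clock: 13.05
tool_pos: [0.5681, 0.089, 0.1562]
orientation: [-180.0, -0.3, 11.0]
force: [10.9, 0.8, -10.3]
opening: 0.014
gripper_force: 30.0
the job is handed in; nothing more can be done
None
```

The salt box lid is shut, the box stands within about 1° of the pointer, and the gripper was still holding the handle at 30 N when I handed in at 13 s; the hand-in gave no verdict, and I did not re-measure the timer and tin, though nothing came near them.

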